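# Release the latched key of the bottle warmer

### The job

One of the bottle warmer's four keys has been left latched down. With a fingertip, tap all four keys lightly, one after the other starting from the dial end, pushing none of them more than about half-way down; then press the one you found latched firmly to release it, so that all four keys stand fully up. Do not grasp or move anything else, and do not force the keys.

Things in the scene. Friction and masses are not known exactly. Their poses are not given: they have to be found in the camera images.
- warmer: fixed white bottle warmer, 260 x 320 mm (x, y), deck 70 mm above the table. Origin under its centre on the table; -x faces the robot (yaw within 0.5 rad), +y runs along the key row to the dial. Keys 1 to 4 at x = -85, y = 50, 4, -42, -88 mm; round black dial (42 mm wide, 15 high, fixed) at x = -85, y = 115 mm, beside key 1; four bottle bays (collars 14 mm high) at x = 75 mm
- key_1 (a joint): depth of key 1 (counted from the dial end), m: 0 fully up, 0.010 bottom. Sprung: yields from 1.5 N, 4.5 N at the bottom. If latched it rests at 0.004, moves no lower under less than 2.7 N, and returns to 0.004 after a light push; pressed past 0.0075 (5 to 6 N) its catch lets go for good and it rises to 0 as the finger leaves. Which key is latched varies
- key_1_top (a point): centre of the top face of key 1 (grey, 34 x 26 mm in the warmer's x, y; 88 mm above the table when fully up, 84 mm when latched); moves with the key
- key_2 (a joint): depth of key 2 (counted from the dial end), m: 0 fully up, 0.010 bottom. Sprung: yields from 1.5 N, 4.5 N at the bottom. If latched it rests at 0.004, moves no lower under less than 2.7 N, and returns to 0.004 after a light push; pressed past 0.0075 (5 to 6 N) its catch lets go for good and it rises to 0 as the finger leaves. Which key is latched varies
- key_2_top (a point): centre of the top face of key 2 (grey, 34 x 26 mm in the warmer's x, y; 88 mm above the table when fully up, 84 mm when latched); moves with the key
- key_3 (a joint): depth of key 3 (counted from the dial end), m: 0 fully up, 0.010 bottom. Sprung: yields from 1.5 N, 4.5 N at the bottom. If latched it rests at 0.004, moves no lower under less than 2.7 N, and returns to 0.004 after a light push; pressed past 0.0075 (5 to 6 N) its catch lets go for good and it rises to 0 as the finger leaves. Which key is latched varies
- key_3_top (a point): centre of the top face of key 3 (grey, 34 x 26 mm in the warmer's x, y; 88 mm above the table when fully up, 84 mm when latched); moves with the key
- key_4 (a joint): depth of key 4 (counted from the dial end), m: 0 fully up, 0.010 bottom. Sprung: yields from 1.5 N, 4.5 N at the bottom. If latched it rests at 0.004, moves no lower under less than 2.7 N, and returns to 0.004 after a light push; pressed past 0.0075 (5 to 6 N) its catch lets go for good and it rises to 0 as the finger leaves. Which key is latched varies
- key_4_top (a point): centre of the top face of key 4 (grey, 34 x 26 mm in the warmer's x, y; 88 mm above the table when fully up, 84 mm when latched); moves with the key
- bottle_a: one of two white plastic 135 mm tall, 58 mm wide bottles standing in bays of the warmer; origin under its base
- bottle_b: the other such bottle
- vial: glass vial, 24 mm wide, 36 mm tall, standing loose on the warmer's deck between the keys and the bays; origin under its base
- pill_cup: small clear cup, 38 mm wide, 30 mm tall, on the table beside the warmer; origin under its base
- amber_bottle: brown glass bottle, 48 mm wide, 85 mm tall, on the table at the dial side of the warmer; origin under its base
- carton: cardboard carton 90 x 60 x 45 mm on the table; origin under its base
- steel_bowl: steel bowl, 90 mm wide, 35 mm tall, on the table at the dial side of the warmer; origin under its base

How it is judged:
On the way, in this order (a step that is already met when the one before it is completed fails the run):
1. key 1 (counted from the dial end) is tapped with the fingers (contact force between the fingers and key_1_c0 above 0.4 N).
2. key 2 (counted from the dial end) is tapped with the fingers (contact force between the fingers and key_2_c0 above 0.4 N).
3. key 3 (counted from the dial end) is tapped with the fingers (contact force between the fingers and key_3_c0 above 0.4 N).
4. key 4 (counted from the dial end) is tapped with the fingers (contact force between the fingers and key_4_c0 above 0.4 N).
5. the latched key is released: all four keys stand fully up (value of joint each of key_1, key_2, key_3, key_4 below 0.0015 m), for 0.2 s.
At the end, for the whole second after the job is handed in: all four keys stand within 1.5 mm of fully up, and the bottles, vial, cup, carton and bowl are within 15 mm of where they began (all of step 5 and distance of each of bottle_a, bottle_b, vial, pill_cup, amber_bottle, carton, steel_bowl from where it was at the start of the episode below 0.015 m); the robot touches nothing.
It fails at once if a key is pressed down by more than 7.2 mm while another key is latched (a tap that was not light, or the wrong key pressed) ((value of joint key_1 above 0.0072 m and value of joint any of key_2, key_3, key_4 above 0.003 m) or (value of joint key_2 above 0.0072 m and value of joint any of key_1, key_3, key_4 above 0.003 m) or (value of joint key_3 above 0.0072 m and value of joint any of key_1, key_2, key_4 above 0.003 m) or (value of joint key_4 above 0.0072 m and value of joint any of key_1, key_2, key_3 above 0.003 m)).
It fails at once if the warmer or its keys are pushed with more than 40 N (contact force between the arm and warmer above 40 N).
It fails at once if the warmer or its keys are pushed with more than 40 N by the fingers (contact force between the fingers and warmer above 40 N).
It fails at once if a bystander is moved by more than 15 mm, lifted or tipped (distance of any of bottle_a, bottle_b, vial, pill_cup, amber_bottle, carton, steel_bowl from where it was at the start of the episode above 0.015 m or angle between any of bottle_a, bottle_b, vial, pill_cup, amber_bottle, carton, steel_bowl's own z axis and vertical above 0.35 rad).
It also fails if it takes over 45 s, if anything falls off the work surface, if the arm or the gripper's body presses on something with over 40 N, if the wrist force passes 120 N, or if a joint passes its speed limit or range.

### The arm

A 7-joint arm with a two-finger parallel gripper is mounted at the origin on the work surface. World frame = base frame: x ahead of the robot, y to its left, z up, the work surface at z = 0. Lengths are in m, angles in rad, forces in N, time in s.
With the tool pointing down it reaches from about 0.425 to 0.925 m from the base axis. Payload 6.8 kg.
Tool frame: the origin (TCP) lies on the front face of the gripper's body, between the roots of the fingers; the fingertips stand 73 mm ahead of it and the grasp point (between the pads) lies 54 mm ahead of it; z points along the fingers, y is the direction in which the jaws open and shut (so a half turn about z gives the same grasp; the last joint's range is limited). The gripper opens to 85 mm and grips with 20 to 120 N. Pads are 22 mm wide; open, the fingers measure 114 mm over their backs; the gripper's body (76 mm by 85 mm) begins 54 mm behind the grasp point. The pads swing forward as they close: fully open they stand 13 mm farther back than shut.
Start: joints at [1.018, 0.477, 0.022, 1.555, -0.011, 1.109, -0.083], TCP at [0.29, -0.609, 0.304] pointing down, gripper open.
Joint ranges: [-2.96, 2.96], [-0.34, 2.1], [-1.41, 1.46], [0.24, 2.44], [-1.37, 4.51], [0.17, 1.92], [-2.96, 2.96]. Speed limits (rad/s): [2.39, 2.39, 3.14, 3.14, 3.14, 3.14, 3.14].

### API

Orientations are given as a rotation vector (axis times angle).
In Python, from bench import * gives the robot as it stands.
- The arm moves only by the tool jog_arm, never from a script. Its argument "plan" is a list of rows, each a list of 2 entries, a list of its own where there are three numbers: the shift along the world's x, y, z in cm, then the turn about the world's z in rad. In form: [[[tx, ty, tz], twist], ...]. A call has 1 to 12 rows; each row shifts and turns the commanded pose from where the row before left it; what a row does not reach is not made up. A row lasts 1/10 s, in which the tool goes at most 50 mm and 8.59 degrees, less where a joint would pass 70% of its speed; a pose out of reach is approached as far as the arm can. A call is refused whole if a number of a shift passes 5 or a number of a turn 0.15, either way. A call with a gripper value outside its range is refused whole. "hand" is the finger opening in cm, from 0 to 8.54, set as the call begins (left out, the last holds). The fingers move at their own pace and stop on an object; "grip_force" is the grip in N (left out, the last holds). Time passes only in rows, so rows that do not move let the fingers close. It gives the time, the measured TCP pose, the force and the opening at its end, in the units of the state.
- get_obs(): the state, without advancing time (a new reading comes with each control period).
- grab_frame(name): name is "scene" or "side" or "wrist"; returns the picture (400x640x3 uint8, red, green, blue); there is no depth.
- get_calibration(name): a dict with "intrinsics" (3x3 intrinsics, pixels), "xyz" and "orientation" of the camera in the world. Camera axes: x right, y down, z forward; pixel columns grow to the right and rows downward; lengths in m; the calibration is good to about 2 mm. The wrist camera is an equidistant fisheye: a pixel r from the principal point sees the ray r / f radians off the axis. A picture is of the moment at which its call begins: read the wrist's pose just before it. get_calibration takes no time and is no camera call; for the wrist camera it gives the pose at the moment of the call.
- hand_in(): hands the job in, once; it reports no verdict.
The state is a dict: "clock": time; "joints": joint angles; "qvel": joint speeds; "tau": joint torques, N m; "tcp_pos": TCP position; "orientation": TCP orientation; "contact_force": force on the tool from outside, world axes, zero at the start; "moment": the same for the moment, N m; "grip_width": finger opening in m.
Only numpy, scipy, OpenCV 4.12 (cv2) and the standard library are available. Lean on these libraries where they do the work, as an engineer would, in place of code of your own. Each camera call takes 0.05 s, during which the arm holds its last target. There are 200 camera calls.

## Working session

There is one attempt and no reset: what is moved stays moved. The work goes in short steps, Python scripts to look and compute and a tool call to move; the robot and the scene stay as the last step left them, time stands still between calls to the robot, and variables do not carry over. Pictures are saved under pics/ and viewed, about 8 in all and at most 12, crops included, and the job is handed in when it is done.

Besides the shell and the picture viewer there is one more tool, called after "Call:" as a command line: name --argument value ..., lists and objects as JSON in quotes. jog_arm: Moves the arm, as the interface text tells. Its arguments: {"type":"object","properties":{"plan":{"type":"array","items":{"type":"array"}},"hand":{"type":"number"},"grip_force":{"type":"number"}},"required":["plan"]}

```bash
mkdir -p pics; python3 - <<'E'
from bench import *
import cv2
for n in ("scene","side"):
    cv2.imwrite(f"pics/{n}0.png",grab_frame(n)[:,:,::-1]); c=get_calibration(n); print(n,c)
o=get_obs(); print(o)
E
```

```text
scene {'intrinsics': array([[452.52367018,   0.        , 316.33993084],
       [  0.        , 452.52367018, 198.66660885],
       [  0.        ,   0.        ,   1.        ]]), 'xyz': array([ 1.07311112, -0.35973953,  0.9840739 ]), 'orientation': array([-2.27241659, -1.12023371,  0.37349212])}
side {'intrinsics': array([[479.75711716,   0.        , 315.70900653],
       [  0.        , 479.75711716, 194.4454114 ],
       [  0.        ,   0.        ,   1.        ]]), 'xyz': array([ 0.35400504, -0.6458778 ,  0.74421547]), 'orientation': array([-2.30280465,  0.28839414, -0.14810348])}
{'clock': 0.1, 'joints': array([ 1.01788521,  0.4777455 ,  0.0223333 ,  1.55629825, -0.0114621 ,
        1.10932205, -0.08310544]), 'qvel': array([-0.00076535, -0.00311349, -0.00109638, -0.00189046,  0.00081583,
        0.00045841,  0.00035232]), 'tau': array([ 3.91117675e-03, -5.97768867e+01,  1.61395703e+00, -2.81954134e+01,
        1.29244136e-02,  5.16170127e-03, -3.43508987e-05]), 'tcp_pos': array([ 0.29027068, -0.60896175,  0.3030268 ]), 'orientation': array([-3.06267374e+00, -6.92678314e-01,  7.96365376e-04]), 'contact_force': array([0.47717075, 0.76190246, 1.02785238]), 'moment': array([-0.0287057 ,  0.00461956,  0.01249413]), 'grip_width': 0.08546413473050804}
```

View pics/scene0.png

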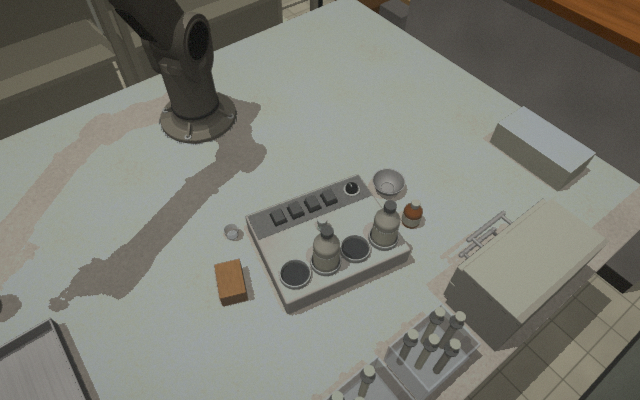

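View pics/side0.png

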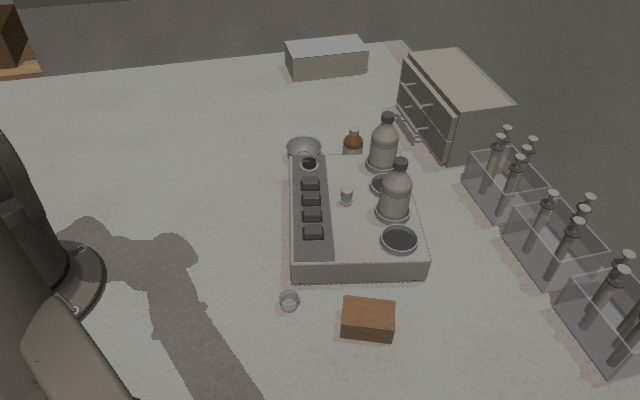

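The scene view shows the keys around (278,217) to (330,197) with the dial at (351,188). The side view has them at (313,232) to (310,184), dial at (309,163). I'll enlarge both.

```bash
python3 - <<'E'
import cv2,numpy as np
a=cv2.imread("pics/scene0.png")[170:240,240:380]; b=cv2.imread("pics/side0.png")[145:255,270:350]
cv2.imwrite("pics/c1.png",np.clip(cv2.resize(a,None,fx=5.7,fy=5.7,interpolation=2)*1.6,0,255))
cv2.imwrite("pics/c2.png",np.clip(cv2.resize(b,None,fx=5,fy=5,interpolation=2)*1.6,0,255))
E
```

```text
[ WARN:0@0.042] global loadsave.cpp:1063 imwrite_ Unsupported depth image for selected encoder is fallbacked to CV_8U.
```

View pics/c1.png

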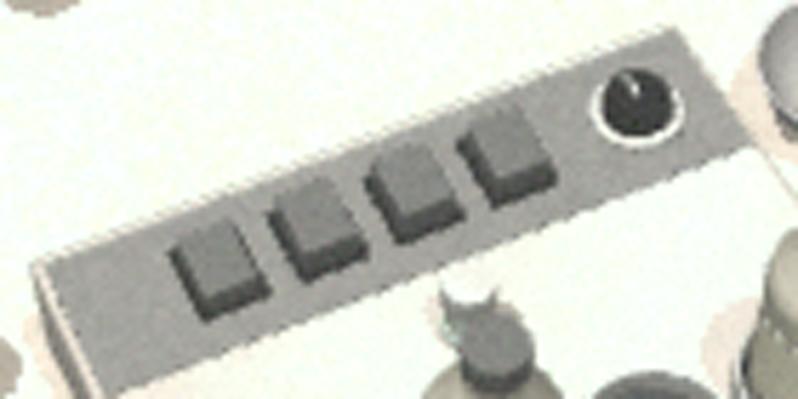

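View pics/c2.png

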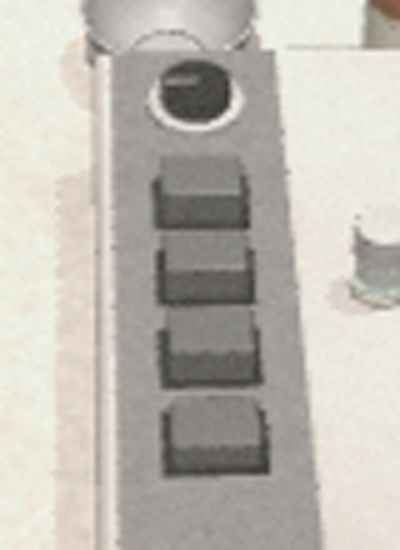

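```bash
cat > h.py <<'E'
from bench import *
import numpy as np
from scipy.optimize import least_squares
from scipy.spatial.transform import Rotation as R
def proj(n,P):
    c=get_calibration(n); p=(P-c["xyz"])@R.from_rotvec(c["orientation"]).as_matrix()
    return (p[:,:2]/p[:,2:])*[c["intrinsics"][0,0],c["intrinsics"][1,1]]+c["intrinsics"][:2,2]
KY=[.05,.004,-.042,-.088]
W=np.array([[-.085,y,.088] for y in KY]+[[-.085,.115,.085],[-.13,.16,.07]])
def world(q,P): return np.c_[P[:,:2]@np.array([[np.cos(q[2]),np.sin(q[2])],[-np.sin(q[2]),np.cos(q[2])]])+q[:2],P[:,2]]
E
python3 - <<'E'
from h import *
s=(np.array([[505,143],[409,178],[313,212],[217,253],[638,100],[677,28]])+.5)/5.7-.5+[240,170]
d=(np.array([[201,175],[206,252],[209,332],[213,422],[196,90],[97,52]])+.5)/5-.5+[270,145]
W[3,2]=.084
for sel in (["scene"],["side"],["scene","side"]):
    f=lambda q: np.concatenate([(proj(n,world(q,W))-m).ravel() for n,m in (("scene",s),("side",d)) if n in sel])
    r=least_squares(f,[.6,-.2,0],loss="soft_l1"); print(sel,r.x.round(4)); print(f(r.x).round(1))
print(world(r.x,W).round(4)); 
print(get_obs()["tcp_pos"],R.from_rotvec(get_obs()["orientation"]).as_matrix().round(3))
c=get_calibration("wrist");print(c)
E
```

```text
['scene'] [ 0.616   0.0187 -0.2352]
[ 0.2  0.2  0.2  0.  -0.1  0.1 -0.7  0.1  0.   0.2  0.3 -1.2]
['side'] [ 0.6161  0.0179 -0.2168]
[ 0.2  0.4 -0.1 -0.1  0.   0.   0.   0.8  0.3 -1.1 -0.3 -0.5]
['scene', 'side'] [ 0.6164  0.0189 -0.2228]
[-0.1  0.2 -0.   0.2 -0.3  0.5 -0.8  0.7 -0.4 -0.  -0.4 -1.5  0.3 -0.1
 -0.1 -0.6 -0.1 -0.5 -0.3  0.2  0.6 -1.5  0.1 -1. ]
[[ 0.5445  0.0864  0.088 ]
 [ 0.5343  0.0416  0.088 ]
 [ 0.5242 -0.0033  0.088 ]
 [ 0.514  -0.0481  0.084 ]
 [ 0.5589  0.1498  0.085 ]
 [ 0.5249  0.2037  0.07  ]]
[ 0.29027068 -0.60896175  0.3030268 ] [[ 0.903  0.43  -0.001]
 [ 0.43  -0.903  0.001]
 [-0.    -0.002 -1.   ]]
{'intrinsics': array([[309.70691629,   0.        , 317.7156344 ],
       [  0.        , 309.70691629, 202.27238081],
       [  0.        ,   0.        ,   1.        ]]), 'xyz': array([ 0.36517325, -0.57406798,  0.37328623]), 'orientation': array([ 2.41922119, -1.52484761, -0.24914145])}
```

The two fits agree to about 1 mm. In the side view key 4 looks lower, but touch will settle that. Now closing the fingers and approaching key 1 from above.

Call:
jog_arm --plan '[[[1.25, 3.5, 0], -0.05], [[1.25, 3.5, 0], -0.05], [[1.25, 3.5, 0], -0.05], [[1.25, 3.5, 0], -0.05], [[1.25, 3.5, 0], -0.05], [[1.25, 3.5, 0], -0.05], [[1.25, 3.5, 0], -0.05], [[1.25, 3.5, 0], -0.05], [[1.25, 3.5, 0], -0.05], [[1.25, 3.5, 0], -0.05]]' --hand 0 --grip_force 20

```text
clock: 1.1
tcp_pos: [0.4155, -0.2578, 0.3037]
orientation: [-3.14, 0.09, 0.001]
contact_force: [0.2, -1.0, 0.3]
grip_width: -0.0002
```

Call:
jog_arm --plan '[[[1.25, 3.5, 0], -0.05], [[1.25, 3.5, 0], -0.05], [[1.25, 3.5, 0], -0.05], [[1.25, 3.5, 0], -0.018], [[1.25, 3.5, 0], 0], [[1.25, 3.5, 0], 0], [[1.25, 3.5, 0], 0], [[1.25, 3.5, 0], 0], [[1.25, 3.5, -2], 0], [[1.25, 3.5, -3], 0], [[0, 0, -3], 0], [[0, 0, 0], 0]]'

```text
clock: 2.3
tcp_pos: [0.5379, 0.0911, 0.2199]
orientation: [3.12, -0.346, -0.013]
contact_force: [-1.1, -0.7, -0.1]
grip_width: 0.0001
```

Call:
jog_arm --plan '[[[0, 0, 0], 0], [[0, 0, 0], 0], [[0, 0, 0], 0]]'

```text
clock: 2.6
tcp_pos: [0.5412, 0.0899, 0.2256]
orientation: [-3.121, 0.352, -0.004]
contact_force: [0.1, 0.2, 0.7]
grip_width: -0.0001
```

```bash
python3 - <<'E'
from h import *
import cv2
o=get_obs();c=get_calibration("wrist");im=np.ascontiguousarray(grab_frame("wrist")[:,:,::-1])
print(o["tcp_pos"],R.from_rotvec(o["orientation"]).as_matrix().round(3),o["contact_force"])
P=world([.6164,.0189,-.2228],W);p=(P-c["xyz"])@R.from_rotvec(c["orientation"]).as_matrix()
rr=np.hypot(p[:,0],p[:,1]);u=p[:,:2]/rr[:,None]*np.arctan2(rr,p[:,2])[:,None]*c["intrinsics"][0,0]+c["intrinsics"][:2,2]
print(u.round(1)); im=cv2.resize(im,(800,500),interpolation=2)
for a in u: cv2.circle(im,tuple(((a+.5)*1.25).astype(int).tolist()),2,(0,0,255),-1)
cv2.imwrite("pics/w1.png",im)
E
```

```text
[0.54123051 0.08989889 0.22561678] [[ 0.975 -0.223  0.003]
 [-0.223 -0.975  0.   ]
 [ 0.003 -0.001 -1.   ]] [0.1393986  0.24432966 0.73954291]
[[321.8 215.3]
 [384.8 215.1]
 [442.8 214.5]
 [492.8 213.8]
 [234.5 213.7]
 [195.2 255.6]]
```

View pics/w1.png

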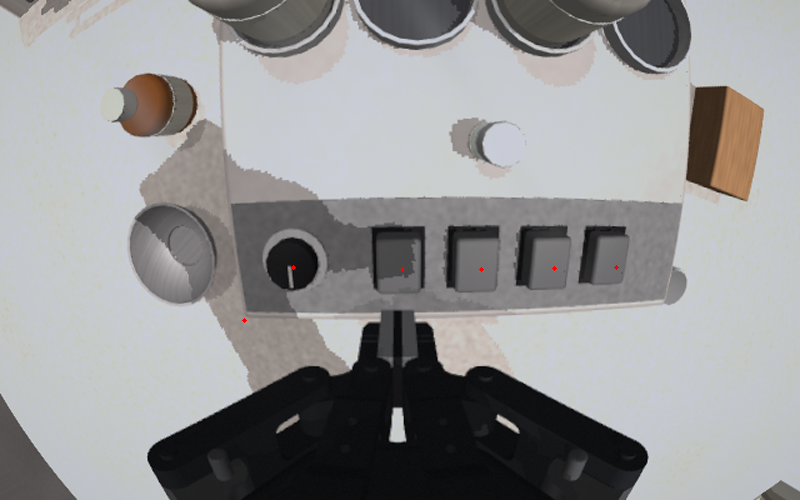

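The wrist view shows the projections sitting ~5–9 px towards the robot from the key centres, at (399,262), (476,263), (547,260) and (608,258). That is a few mm, so I'll shift +3 mm in x. Descending to just above key 1.

Call:
jog_arm --plan '[[[0.3, -0.1, -1.0], 0], [[0.3, -0.1, -1.5], 0], [[0, 0, -1.5], 0], [[0, 0, -1.0], 0], [[0, 0, -0.5], 0], [[0, 0, 0], 0], [[0, 0, 0], 0], [[0, 0, 0], 0], [[0, 0, 0], 0]]'

```text
clock: 3.55
tcp_pos: [0.5468, 0.0887, 0.1695]
orientation: [-3.122, 0.35, -0.002]
contact_force: [0.1, 0.4, 0.2]
grip_width: -0.0006
```

Call:
jog_arm --plan '[[[0, 0, -0.1], 0], [[0, 0, 0], 0], [[0, 0, 0], 0]]'

```text
clock: 3.85
tcp_pos: [0.5464, 0.0886, 0.168]
orientation: [3.122, -0.35, 0.0]
contact_force: [-0.3, -0.6, 0.8]
grip_width: 0.0
```

Call:
jog_arm --plan '[[[0, 0, -0.1], 0], [[0, 0, 0], 0], [[0, 0, 0], 0]]'

```text
clock: 4.15
tcp_pos: [0.5464, 0.0887, 0.1668]
orientation: [3.122, -0.35, -0.0]
contact_force: [0.1, -0.2, -0.7]
grip_width: -0.0001
```

Call:
jog_arm --plan '[[[0, 0, -0.2], 0], [[0, 0, -0.2], 0], [[0, 0, 0], 0], [[0, 0, 0], 0]]'

```text
clock: 4.55
tcp_pos: [0.5464, 0.0886, 0.1628]
orientation: [3.122, -0.35, -0.0]
contact_force: [-1.6, -0.1, -0.5]
grip_width: -0.0
```

Call:
jog_arm --plan '[[[0, 0, -0.1], 0], [[0, 0, 0], 0], [[0, 0, 0], 0]]'

```text
clock: 4.85
tcp_pos: [0.5464, 0.0887, 0.1619]
orientation: [3.122, -0.35, -0.0]
contact_force: [0.5, 0.0, -0.4]
grip_width: -0.0004
```

Call:
jog_arm --plan '[[[0, 0, -0.1], 0], [[0, 0, 0], 0], [[0, 0, 0], 0]]'

```text
clock: 5.15
tcp_pos: [0.5464, 0.0887, 0.1609]
orientation: [3.122, -0.35, -0.0]
contact_force: [-0.3, 0.7, 0.0]
grip_width: -0.0004
```

Call:
jog_arm --plan '[[[0, 0, -0.1], 0], [[0, 0, 0], 0], [[0, 0, 0], 0]]'

```text
clock: 5.45
tcp_pos: [0.5465, 0.0887, 0.16]
orientation: [3.122, -0.35, 0.0]
contact_force: [-0.3, 0.7, 1.0]
grip_width: 0.0001
```

Call:
jog_arm --plan '[[[0, 0, -0.1], 0], [[0, 0, 0], 0], [[0, 0, 0], 0]]'

```text
clock: 5.75
tcp_pos: [0.5465, 0.0887, 0.159]
orientation: [-3.122, 0.35, -0.0]
contact_force: [-0.2, -0.6, 2.2]
grip_width: -0.0
```

Contact at z≈0.159 with 2.2 N, which matches an un-latched key about 2 mm down. One more mm to confirm, then on to key 2.

Call:
jog_arm --plan '[[[0, 0, -0.1], 0], [[0, 0, 0], 0], [[0, 0, 0], 0]]'

```text
clock: 6.05
tcp_pos: [0.5465, 0.0887, 0.1579]
orientation: [-3.122, 0.35, -0.0]
contact_force: [-0.7, -0.2, 2.0]
grip_width: -0.0001
```

Call:
jog_arm --plan '[[[0, 0, 1.0], 0], [[0, 0, 0.5], 0], [[-0.5, -2.2, 0], 0], [[-0.5, -2.3, 0], 0], [[0, 0, 0], 0], [[0, 0, 0], 0], [[0, 0, -0.7], 0], [[0, 0, -0.4], 0], [[0, 0, 0], 0], [[0, 0, 0], 0], [[0, 0, 0], 0]]'

```text
clock: 7.15
tcp_pos: [0.5365, 0.0439, 0.1619]
orientation: [-3.122, 0.349, 0.0]
contact_force: [-0.1, 0.3, 0.2]
grip_width: 0.0003
```

Call:
jog_arm --plan '[[[0, 0, -0.2], 0], [[0, 0, 0], 0], [[0, 0, 0], 0]]'

```text
clock: 7.45
tcp_pos: [0.5367, 0.0438, 0.1601]
orientation: [-3.122, 0.35, -0.001]
contact_force: [0.9, 0.3, 2.0]
grip_width: -0.0001
```

Call:
jog_arm --plan '[[[0, 0, -0.1], 0], [[0, 0, 0], 0], [[0, 0, 0], 0]]'

```text
clock: 7.75
tcp_pos: [0.5367, 0.0438, 0.159]
orientation: [-3.122, 0.35, -0.001]
contact_force: [0.5, 0.8, 1.7]
grip_width: 0.0
```

Call:
jog_arm --plan '[[[0, 0, -0.1], 0], [[0, 0, 0], 0], [[0, 0, 0], 0]]'

```text
clock: 8.05
tcp_pos: [0.5366, 0.0438, 0.158]
orientation: [-3.122, 0.35, -0.001]
contact_force: [1.8, 1.3, 2.5]
grip_width: -0.0004
```

Call:
jog_arm --plan '[[[0, 0, 1.0], 0], [[0, 0, 0.5], 0], [[-0.5, -2.2, 0], 0], [[-0.5, -2.3, 0], 0], [[0, 0, 0], 0], [[0, 0, 0], 0], [[0, 0, -0.7], 0], [[0, 0, -0.4], 0], [[0, 0, 0], 0], [[0, 0, 0], 0], [[0, 0, 0], 0]]'

```text
clock: 9.15
tcp_pos: [0.5265, -0.0011, 0.1619]
orientation: [-3.122, 0.349, 0.0]
contact_force: [0.2, 0.3, -1.2]
grip_width: 0.0004
```

Call:
jog_arm --plan '[[[0, 0, -0.2], 0], [[0, 0, 0], 0], [[0, 0, 0], 0]]'

```text
clock: 9.45
tcp_pos: [0.5267, -0.0012, 0.1601]
orientation: [-3.122, 0.35, -0.001]
contact_force: [-0.4, 0.6, 1.3]
grip_width: -0.0003
```

Call:
jog_arm --plan '[[[0, 0, -0.1], 0], [[0, 0, 0], 0], [[0, 0, 0], 0]]'

```text
clock: 9.75
tcp_pos: [0.5267, -0.0012, 0.159]
orientation: [-3.122, 0.35, -0.001]
contact_force: [1.2, -0.0, 2.4]
grip_width: 0.0002
```

Call:
jog_arm --plan '[[[0, 0, -0.1], 0], [[0, 0, 0], 0], [[0, 0, 0], 0]]'

```text
clock: 10.05
tcp_pos: [0.5267, -0.0012, 0.158]
orientation: [-3.122, 0.35, -0.001]
contact_force: [0.9, 0.3, 2.2]
grip_width: 0.0001
```

Keys 2 and 3 both met the finger at the fully-up height. Key 4 next.

Call:
jog_arm --plan '[[[0, 0, 1.0], 0], [[0, 0, 0.5], 0], [[-0.5, -2.2, 0], 0], [[-0.5, -2.3, 0], 0], [[0, 0, 0], 0], [[0, 0, 0], 0], [[0, 0, -0.7], 0], [[0, 0, -0.4], 0], [[0, 0, 0], 0], [[0, 0, 0], 0], [[0, 0, 0], 0]]'

```text
clock: 11.15
tcp_pos: [0.5165, -0.046, 0.1619]
orientation: [-3.122, 0.349, 0.0]
contact_force: [0.1, 0.5, 0.3]
grip_width: -0.0001
```

Call:
jog_arm --plan '[[[0, 0, -0.2], 0], [[0, 0, 0], 0], [[0, 0, 0], 0]]'

```text
clock: 11.45
tcp_pos: [0.5164, -0.0463, 0.1599]
orientation: [3.122, -0.35, -0.0]
contact_force: [0.8, 0.2, 0.0]
grip_width: -0.0001
```

Call:
jog_arm --plan '[[[0, 0, -0.1], 0], [[0, 0, 0], 0], [[0, 0, 0], 0]]'

```text
clock: 11.75
tcp_pos: [0.5164, -0.0463, 0.1589]
orientation: [3.122, -0.35, -0.0]
contact_force: [0.2, -0.1, -0.0]
grip_width: 0.0005
```

Call:
jog_arm --plan '[[[0, 0, -0.1], 0], [[0, 0, 0], 0], [[0, 0, 0], 0]]'

```text
clock: 12.05
tcp_pos: [0.5164, -0.0463, 0.1579]
orientation: [3.122, -0.35, -0.0]
contact_force: [-0.7, 0.3, -0.9]
grip_width: 0.0004
```

No force at 0.158, so key 4 is lower. Continuing gently.

Call:
jog_arm --plan '[[[0, 0, -0.1], 0], [[0, 0, 0], 0], [[0, 0, 0], 0]]'

```text
clock: 12.35
tcp_pos: [0.5164, -0.0463, 0.1569]
orientation: [3.122, -0.35, -0.0]
contact_force: [0.4, -0.9, -0.6]
grip_width: 0.0001
```

Call:
jog_arm --plan '[[[0, 0, -0.05], 0], [[0, 0, 0], 0], [[0, 0, 0], 0]]'

```text
clock: 12.65
tcp_pos: [0.5164, -0.0463, 0.1565]
orientation: [3.122, -0.35, 0.0]
contact_force: [-1.8, 0.5, 3.2]
grip_width: -0.0002
```

Call:
jog_arm --plan '[[[0, 0, -0.05], 0], [[0, 0, 0], 0], [[0, 0, 0], 0]]'

```text
clock: 12.95
tcp_pos: [0.5164, -0.0463, 0.1559]
orientation: [3.122, -0.35, 0.0]
contact_force: [-1.0, 0.4, 2.8]
grip_width: 0.0001
```

Key 4 first resists at 4 mm depth with about 3 N, so it is the latched one. Lifting off, then pressing it firmly to about 9 mm.

Call:
jog_arm --plan '[[[0, 0, 0.5], 0], [[0, 0, 0], 0], [[0, 0, 0], 0], [[0, 0, -0.4], 0], [[0, 0, -0.2], 0], [[0, 0, -0.1], 0], [[0, 0, -0.1], 0], [[0, 0, 0], 0], [[0, 0, 0], 0], [[0, 0, 0], 0]]'

```text
clock: 13.95
tcp_pos: [0.5167, -0.0463, 0.1531]
orientation: [-3.122, 0.35, -0.001]
contact_force: [0.3, -0.4, 4.2]
grip_width: -0.0001
```

Call:
jog_arm --plan '[[[0, 0, -0.05], 0], [[0, 0, -0.05], 0], [[0, 0, 0], 0], [[0, 0, 0], 0]]'

```text
clock: 14.35
tcp_pos: [0.5166, -0.0463, 0.1521]
orientation: [-3.122, 0.35, -0.001]
contact_force: [-0.4, -0.9, 5.9]
grip_width: 0.0001
```

Call:
jog_arm --plan '[[[0, 0, -0.05], 0], [[0, 0, 0], 0], [[0, 0, 0], 0]]'

```text
clock: 14.65
tcp_pos: [0.5167, -0.0463, 0.1516]
orientation: [-3.122, 0.35, -0.001]
contact_force: [-0.1, 0.0, 5.0]
grip_width: 0.0002
```

Call:
jog_arm --plan '[[[0, 0, 0.5], 0], [[0, 0, 0.5], 0], [[0, 0, 1.0], 0], [[0, 0, 0], 0], [[0, 0, 0], 0], [[0, 0, 0], 0], [[0, 0, -0.9], 0], [[0, 0, -0.3], 0], [[0, 0, -0.1], 0], [[0, 0, 0], 0], [[0, 0, 0], 0], [[0, 0, 0], 0]]'

```text
clock: 15.85
tcp_pos: [0.5161, -0.0463, 0.1584]
orientation: [3.122, -0.35, -0.001]
contact_force: [-1.7, 0.5, 0.8]
grip_width: -0.0001
```

Call:
jog_arm --plan '[[[0, 0, 0], 0]]'

```text
clock: 15.95
tcp_pos: [0.5162, -0.0463, 0.1584]
orientation: [3.122, -0.35, -0.001]
contact_force: [-1.5, -0.1, 2.5]
grip_width: -0.0
```

Call:
jog_arm --plan '[[[0, 0, 0], 0]]'

```text
clock: 16.05
tcp_pos: [0.5163, -0.0463, 0.1584]
orientation: [3.122, -0.35, -0.0]
contact_force: [-1.3, 0.1, 1.5]
grip_width: 0.0002
```

Call:
jog_arm --plan '[[[0, 0, -0.05], 0], [[0, 0, 0], 0]]'

```text
clock: 16.25
tcp_pos: [0.5164, -0.0463, 0.1579]
orientation: [3.122, -0.35, -0.0]
contact_force: [-1.2, -0.5, 1.8]
grip_width: 0.0001
```

About 2 N at 0.158, where it previously read zero, so key 4 has come up. Retreating and looking.

Call:
jog_arm --plan '[[[0, 0, 1.0], 0], [[0, 0, 2.0], 0], [[0, 0, 3.0], 0], [[0, 0, 3.0], 0], [[-0.5, -2.0, 3.0], 0], [[-0.5, -3.0, 2.0], 0], [[-0.5, -3.0, 0], 0], [[-0.3, -3.0, 0], 0], [[0, -3.0, 0], 0], [[0, 0, 0], 0], [[0, 0, 0], 0], [[0, 0, 0], 0]]'

```text
clock: 17.45
tcp_pos: [0.4987, -0.1851, 0.2982]
orientation: [-3.122, 0.347, -0.001]
contact_force: [0.7, 0.4, -0.3]
grip_width: -0.0002
```

```bash
python3 - <<'E'
from h import *
import cv2
b=grab_frame("side")[:,:,::-1][145:255,270:350]
a=cv2.imread("pics/side0.png")[145:255,270:350]
cv2.imwrite("pics/c3.png",cv2.convertScaleAbs(cv2.resize(np.hstack([a,b]),None,fx=5,fy=5,interpolation=2),alpha=1.6))
print(get_obs()["contact_force"])
E
```

```text
[ 0.78132059 -0.58682981  0.18383027]
```

View pics/c3.png

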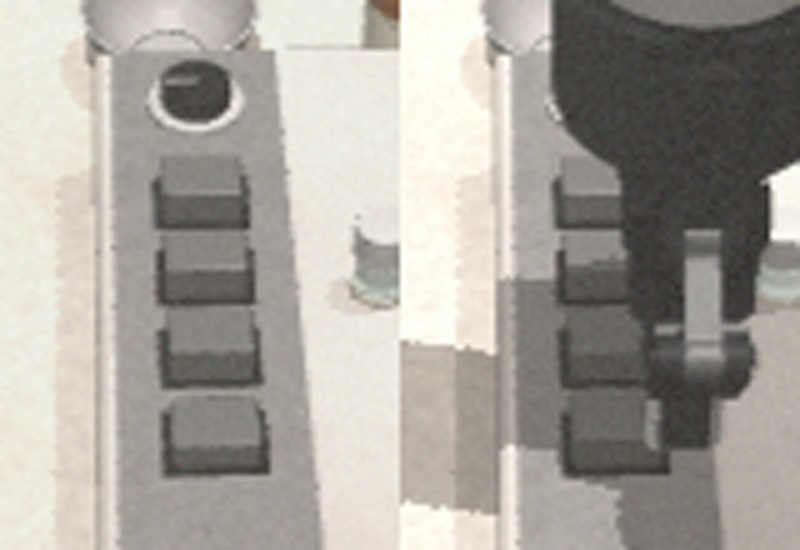

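The right half (after) shows key 4's front edge at row ~440, up from ~446, and its top edge higher at ~390. Its front face is now as tall as the other keys', so it is up. Handing in.

```bash
python3 -c "
from bench import *
print(hand_in())"
```

```text
the job is handed in; nothing more can be done
None
```

I tapped keys 1 to 4 in order from the dial end, found key 4 latched and pressed it to release it. I then moved clear and handed the job in at about 17.5 s on the robot's clock.

- **Taps:** keys 1, 2 and 3 met the finger at full height and were pushed about 3 mm, at 2 to 2.5 N. Key 4 gave no force until about 4 mm lower, then about 3 N.
- **Release:** I pressed key 4 to roughly 9 mm, with about 5 to 6 N.
- **Last checks:** touching key 4 again gave about 2 N at the height where it had read zero, so it is up. One reading there was only 0.8 N, within the sensor's noise of about 1 N, and three repeats read 1.5 to 2.5 N. The final side picture shows key 4's front face as tall as the others.
- **Not fully checked:** the arm partly hid the keys in that last picture. I did not measure the bottles, vial or other objects afterwards, but no sideways force on the arm suggested contact with them.

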